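Put the microscope accessories back into their fitted organiser

ROBOT

A 6-joint arm with a two-finger parallel gripper is mounted at the origin on a cart in front of the work surface, level with it; the furniture and walls round the work are solid. World frame = base frame: x ahead of the robot, y to its left, z up, the work surface at z = 0. Lengths are in m, angles in rad, forces in N, time in s.
With the tool pointing down it reaches from about 0.425 to 0.95 m from the base axis. Payload 3.5 kg.
Tool frame: the origin (TCP) lies between the finger pads; the fingertips stand 19 mm ahead of it and the grasp point (between the pads) is the TCP; z points along the fingers, y is the line along which they close (so a half turn about z gives the same grasp; the last joint's range is limited). The gripper opens to 85 mm and grips with 20 to 120 N. Pads are 22 mm wide; open, the fingers measure 114 mm over their backs; the gripper's body (76 mm by 85 mm) begins 54 mm behind the grasp point. The pads swing forward as they close: fully open they stand 13 mm farther back than shut.
Start: joints at [-1.436, 0.286, 1.577, -0, 1.279, -0.15], TCP at [0.19, -0.648, 0.215] pointing down, gripper open.
Joint ranges: [-2.77, 2.77], [-0.9, 2.22], [0.21, 2.48], [-1.53, 4.67], [0.24, 2.81], [-2.84, 2.84]. Speed limits (rad/s): [2.79, 2.79, 3.14, 3.14, 3.14, 3.14].

INTERFACE

Orientations are given as a unit quaternion [x, y, z, w].
In Python, from plant import get_state, cams, ctrl gives the robot as it stands. The module is installed in compiled form; this text tells all that it offers.
- The arm moves only by the tool jog_arm, never from a script. Its argument "deltas" is text: rows parted by semicolons, each of 6 numbers parted by spaces: the shift along the world's x, y, z normalised to -1 to 1, where 1 is 0.02 m, then the turn, a rotation vector about the world's x, y, z normalised to -1 to 1, where 1 is 0.1 rad. In form: x y z ax ay az; .... A call has 1 to 20 rows; each row shifts and turns the commanded pose from where the row before left it; what a row does not reach is not made up. A row lasts 1/8 s, in which the tool goes at most 62.5 mm and 10.7 degrees, less where a joint would pass 70% of its speed; a pose out of reach is approached as far as the arm can. A call with a number of a shift or a turn outside -1 to 1 is refused whole. A call with a gripper value outside its range is refused whole. "gripper" is the opening, from 0 (shut) to 1 (fully open), set as the call begins (left out, the last holds). The fingers move at their own pace and stop on an object; "squeeze" is the grip in N (left out, the last holds). Time passes only in rows, so rows that do not move let the fingers close. It gives the time, the measured TCP pose, the force, the opening and the grip force at its end, in the units of the state.
- get_state(): the state, without advancing time (a new reading comes with each control period).
- cams.read_camera(name): name is "scene" or "top" or "wrist"; returns a dict with "color" (480x640x3 uint8, blue, green, red), "vfov" (degrees; the focal length in pixels is half the picture's height over the tangent of half this angle, whatever the lens; pixels are square), "cx", "cy" (the principal point, pixels), "distortion" ([k1, k2, p1, p2, k3] as OpenCV has them; the pictures are not rectified), "rvec" (rotation vector, rad) and "tvec" (3), from world to camera coordinates, as OpenCV has them. Camera axes: x right, y down, z forward; pixel columns grow to the right and rows downward; lengths in m; the calibration is good to about 2 mm. A picture is of the moment at which its call begins. There is no depth.
- ctrl.sign_off(): hands the job in; it is judged then, once.
The state is a dict: "time": time; "qpos": joint angles; "dq": joint speeds; "joint_efforts": joint torques, N m; "eef_pos": TCP position; "tcp_rot": TCP orientation; "contact_force": force on the tool from outside, world axes, zero at the start; "wrist_torque": the same for the moment, N m; "opening": opening from 0.0 (shut) to 1.0 (fully open); "finger_force": force on a finger pad.
Only numpy, scipy, OpenCV 4.12 (cv2) and the standard library are available. Lean on these libraries where they do the work, as an engineer would, in place of code of your own. Each camera call takes 0.05 s, during which the arm holds its last target. There are 200 camera calls.

TASK

Put the four microscope accessories on the blue-grey mat along the front of the bench back into the aluminium organiser tray behind them, each fully down in the insert made for it: the oil bottle in the orange cup, the spare eyepiece hood-down in the black cup, the blue filter flat in the low blue ring and the coverslip carton flat in the green pocket. Any order will do; set each one down rather than dropping it, mind the microscope that stands between the hand and the work, and keep the oil bottle upright the whole time so that it does not leak.

Things in the scene. Friction and masses are not known exactly. Their poses are not given: they have to be found in the camera images.
- oil_bottle: Brown dropper bottle with a black cap, standing upright: round body 30 mm across from its foot to 44 mm up, black cap and dropper 20 mm across above that, 68 mm tall in all. Origin: centre of its underside, z up.
- spare_ocular: Black microscope eyepiece standing on its wide hood with a thin white ring: hood 39 mm across up to 30 mm, narrower barrel 24 mm across from there to the top at 46 mm. Origin: centre of its underside, z up.
- blue_filter: Blue glass filter in a black ring, a flat disc 33 mm across and 9 mm thick (its gripping rim is 8 mm high), lying flat, blue face up. Origin: centre of its underside, z up.
- coverslips: Small white carton of coverslips, 35 x 63 x 18 mm (x, y, z), lying flat with the 63 mm side along its y axis. Origin: centre of its underside, z up.
- oil_nest: Fixed insert on an 82 x 82 mm white plate in the aluminium tray. Origin: centre of the plate's underside, 10 mm above the bench, z up. Orange cup, round, inner diameter 38 mm, flaring out to about 50 mm at the rim; floor 6 mm and rim 27 mm above the origin. Holds the brown dropper bottle.
- ocular_nest: Fixed insert on an 82 x 82 mm white plate in the aluminium tray. Origin: centre of the plate's underside, 10 mm above the bench, z up. Black cup, the widest, round, inner diameter 46 mm, flaring out to about 58 mm at the rim; floor 6 mm and rim 21 mm above the origin. Holds the spare eyepiece, hood down.
- filter_nest: Fixed insert on an 82 x 82 mm white plate in the aluminium tray. Origin: centre of the plate's underside, 10 mm above the bench, z up. Very low blue ring round a blue floor: inner diameter 41 mm, floor 4 mm and rim 7.5 mm above the origin. Holds the blue filter lying flat.
- coverslip_nest: Fixed insert on an 82 x 82 mm white plate in the aluminium tray. Origin: centre of the plate's underside, 10 mm above the bench, z up. Green rectangular pocket, inside 44 mm along x and 72 mm along y, floor 4 mm and wall tops 9.5 mm above the origin, walls 4 mm thick, a finger gap in each long side. Holds the coverslip carton flat, long side along y, either way round.
- organiser: Fixed aluminium tray, 188 x 188 mm, 18 mm high rim, holding the four inserts two by two, 86 mm apart. Origin: centre of its underside on the bench. Obstacle to its right: a fixed microscope fills world x 0.46 to 0.92, y -0.26 to -0.03 m, up to z = 0.42 at its eyepieces in front and 0.47 at the back; the hand starts on the far side of it.
Mind the look-alikes: they are no part of the job. Of the things that look like the blue_filter, take the one that is farthest to the robot's right at the start.

How it is judged:
By the outcome, as a careful person would: the job done as asked, in the order asked, and still so for the second after the job is handed in, with the robot touching nothing.
It also fails if it takes over 102 s, if anything falls off the work surface, if the arm or the gripper's body presses on something with over 40 N, if the wrist force passes 120 N, or if a joint passes its speed limit or range.

## Working session

There is one attempt and no reset: what is moved stays moved. The work goes in short steps, Python scripts to look and compute and a tool call to move; the robot and the scene stay as the last step left them, time stands still between calls to the robot, and variables do not carry over. Pictures are saved under pics/ and viewed, at most 14 in all, crops included, and the job is handed in when it is done.

Besides the shell and the picture viewer there is one more tool, called as a command line: name --argument value ..., lists and objects as JSON in quotes. jog_arm: Moves the arm, as the interface text tells. Its arguments: {"type":"object","properties":{"deltas":{"type":"string"},"gripper":{"type":"number"},"squeeze":{"type":"number"}},"required":["deltas"]}

```bash
mkdir -p pics; cat > h.py <<'E'
import numpy as np, cv2, pickle
from plant import get_state, cams, ctrl
def shot(name, fn):
    d=cams.read_camera(name); cv2.imwrite('pics/%s.png'%fn,d['color']); pickle.dump(d,open('pics/%s.pkl'%fn,'wb')); return d
def load(fn): return pickle.load(open('pics/%s.pkl'%fn,'rb'))
def K(d):
    f=240/np.tan(np.radians(d['vfov'])/2); return np.array([[f,0,d['cx']],[0,f,d['cy']],[0,0,1.]])
def px2w(d,u,v,z):
    p=cv2.undistortPoints(np.array([[[u,v]]],float),K(d),np.array(d['distortion'],float))[0,0]
    R=cv2.Rodrigues(np.array(d['rvec'],float))[0]; t=np.array(d['tvec'],float).ravel()
    c=-R.T@t; r=R.T@np.array([p[0],p[1],1]); return c+r*(z-c[2])/r[2]
def w2px(d,P):
    return cv2.projectPoints(np.array(P,float).reshape(-1,1,3),np.array(d['rvec'],float),np.array(d['tvec'],float),K(d),np.array(d['distortion'],float))[0][:,0]
E
python3 - <<'E'
from h import *
for n in('scene','top','wrist'):
    d=shot(n,n+'0'); R=cv2.Rodrigues(np.array(d['rvec']))[0]; print(n,d['vfov'],(-R.T@np.array(d['tvec']).ravel()).round(3),d['distortion'])
print(get_state())
E
```

```text
scene 42.77484057521336 [ 0.342 -0.261  0.921] [-0.08957774  0.          0.          0.          0.        ]
top 45.49335334183265 [0.428 0.2   0.867] [-0.14138024  0.          0.          0.          0.        ]
wrist 65.77381965429878 [ 0.256 -0.629  0.373] [-0.04390383  0.          0.          0.          0.        ]
{'time': 0.15, 'qpos': array([-1.43601129e+00,  2.87017654e-01,  1.57786676e+00, -3.95979398e-05,
        1.27860786e+00, -1.49992701e-01]), 'dq': array([ 0.00055218, -0.0039709 , -0.00642473,  0.00044723, -0.00172488,
        0.00072134]), 'joint_efforts': array([ 2.85648493e-04, -4.06602967e+01, -2.93143469e+01, -1.40650327e-04,
        3.94572504e-03, -2.39597782e-06]), 'eef_pos': array([ 0.18958503, -0.64724934,  0.21371387]), 'tcp_rot': array([ 9.89878563e-01,  1.41913807e-01, -1.17316984e-05, -9.49927497e-04]), 'contact_force': array([-0.24659374,  0.42772651, -1.14673122]), 'wrist_torque': array([ 0.01281053, -0.04252703, -0.00369944]), 'finger_force': 0.0, 'opening': 0.9982476653236284}
```

View pics/top0.png

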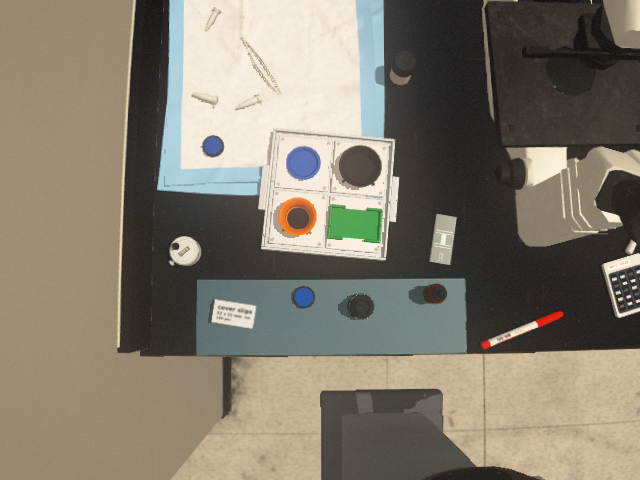

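View pics/scene0.png

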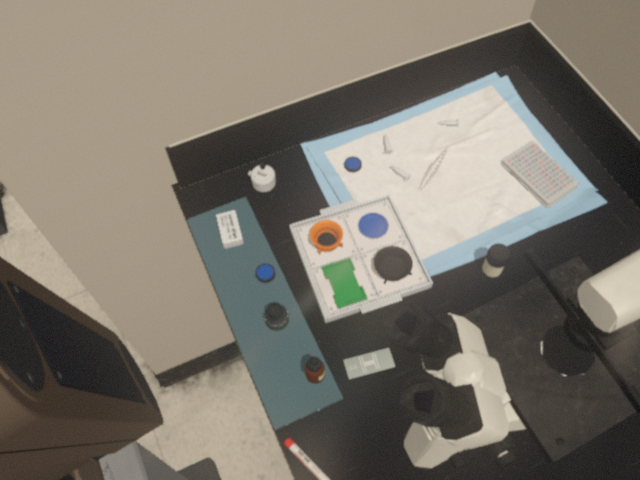

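The top view shows the mat with the carton at (233,314), the filter at (303,296), the eyepiece at (360,306) and the bottle at (434,293). The tray is centred near (328,194). The other blue disc, at (213,146), is the look-alike.

```bash
python3 - <<'E'
from h import *
t=load('top0')['color']
a=cv2.resize(t[270:350,200:460],None,fx=3,fy=3,interpolation=cv2.INTER_CUBIC)
b=cv2.resize(t[125:265,255:405],None,fx=2.5,fy=2.5,interpolation=cv2.INTER_CUBIC)
o=np.zeros((600,800,3),np.uint8); o[:240,:780]=a; o[245:595,:375]=b
s=load('scene0')['color']; c=cv2.resize(s[200:390,210:350],None,fx=1.8,fy=1.8,interpolation=cv2.INTER_CUBIC); o[245:245+342,400:400+252]=c
cv2.imwrite('pics/c1.png',o)
d=load('top0')
for n,u,v,z in [('carton',233,314,.018),('filter',303,296,.009),('ocular',361,306,.046),('bottle',440,290,.068),('trayTL',274,129,.018),('trayTR',396,139,.018),('trayBR',386,260,.018),('trayBL',262,248,.018)]: print(n,px2w(d,u,v,z).round(4))
E
```

```text
carton [0.4127 0.3189 0.018 ]
filter [0.439  0.2156 0.009 ]
ocular [0.4238 0.1321 0.046 ]
bottle [0.4451 0.0221 0.068 ]
trayTL [0.6937 0.2595 0.018 ]
trayTR [0.6778 0.0722 0.018 ]
trayBR [0.4916 0.0915 0.018 ]
trayBL [0.5105 0.2764 0.018 ]
```

View pics/c1.png

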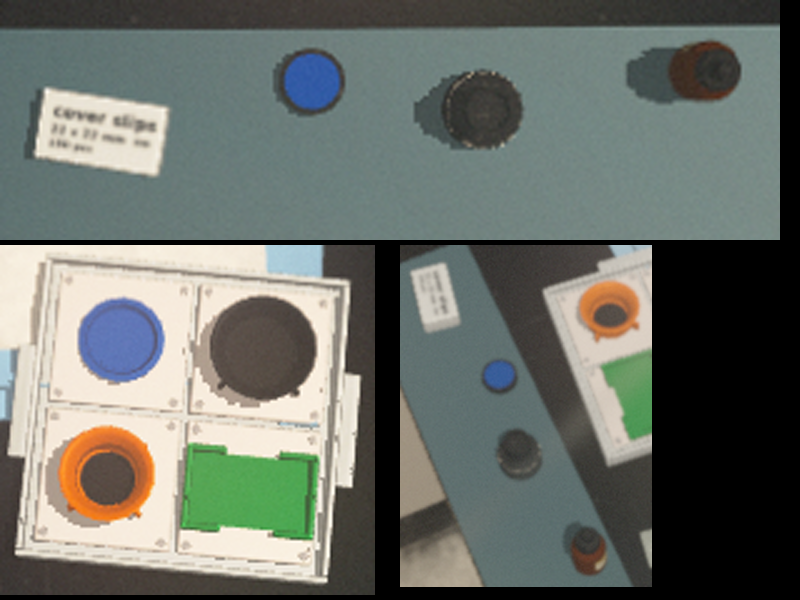

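The crop gives the tray corners, insert centres and object outlines more closely, and I'll fit the positions from these.

```bash
python3 - <<'E'
from h import *
d=load('top0'); s=load('scene0')
A=lambda x,y:(200+x/3-1/3,270+y/3-1/3)
B=lambda x,y:(255+x/2.5-.3,125+(y-245)/2.5-.3)
P=lambda uv,z:px2w(d,*uv,z)
car=[P(A(*c),.018) for c in[(45,88),(168,107),(157,177),(37,158)]]
print('carton',np.mean(car,0).round(4),[np.linalg.norm(car[i]-car[i-1]).round(4) for i in range(4)], 'long dir',np.degrees(np.arctan2(*(car[0]+car[3]-car[1]-car[2])[[1,0]])))
print('filter',P(A(312,80),.009)); print('oc hood',P(A(483,110),.030),'oc top',P(A(484,105),.046)); print('bottle cap',P(A(718,70),.068),'body',P(A(704,71),.044))
tr=np.array([P(B(*c),.018) for c in[(45,255),(348,282),(328,582),(17,553)]])
print('tray',tr.mean(0).round(4),[np.linalg.norm(tr[i]-tr[i-1]).round(4) for i in range(4)])
yx=(tr[0]+tr[1]-tr[2]-tr[3])[:2]; a=np.arctan2(yx[1],yx[0]);yy=(tr[0]+tr[3]-tr[1]-tr[2])[:2]; a2=np.arctan2(yy[1],yy[0])-np.pi/2; print('tray yaw',np.degrees([a,a2]))
c=tr.mean(0)[:2]; a=(a+a2)/2; R=np.array([[np.cos(a),-np.sin(a)],[np.sin(a),np.cos(a)]])
for n,l,m,z in [('filter',(.043,.043),(121,339),.0165),('ocular',(.043,-.043),(263,347),.031),('oil',(-.043,.043),(107,473),.037),('cover',(-.043,-.043),(250,490),.017)]:
    print(n,'model',(c+R@l).round(4),'seen',P(B(*m),z).round(4))
for n,p in [('bottle',P(A(718,70),.068)),('oc',P(A(484,105),.046)),('filt',P(A(312,80),.009))]: print('scene px',n,w2px(s,p))
E
```

```text
carton [0.413  0.3181 0.018 ] [np.float64(0.0346), np.float64(0.0617), np.float64(0.0347), np.float64(0.06)] long dir 81.15494466972675
filter [0.4385303  0.21460913 0.009     ]
oc hood [0.42319092 0.1312334  0.03      ] oc top [0.42566262 0.13204389 0.046     ]
bottle cap [0.44090458 0.02364016 0.068     ] body [0.44087789 0.02520819 0.044     ]
tray [0.5935 0.1764 0.018 ] [np.float64(0.1842), np.float64(0.1868), np.float64(0.1853), np.float64(0.1864)]
tray yaw [-4.93448919 -5.44792453]
filter model [0.6402 0.2154] seen [0.6413 0.2149 0.0165]
ocular model [0.6325 0.1297] seen [0.6327 0.1296 0.031 ]
oil model [0.5546 0.2231] seen [0.5557 0.2229 0.037 ]
cover model [0.5468 0.1375] seen [0.5481 0.1376 0.017 ]
scene px bottle [[311.62406046 357.84593462]]
scene px oc [[274.52135553 306.46201856]]
scene px filt [[264.50427204 271.69430822]]
```

jog_arm --deltas "0 0 1 0 0 0;0 0 1 0 0 0;0 0 1 0 0 0;0 0 1 0 0 0;0 0 1 0 0 0;0 0 1 0 0 0;0 0 1 0 0 0;0 0 1 0 0 0;0 0.5 1 0 0 1;0 0.5 1 0 0 1;0 0.5 1 0 0 1;0 0.5 1 0 0 1;0 0.5 1 0 0 1;0 0.5 1 0 0 0;0 1 1 0 0 0;0 1 0 0 0 0;0 1 0 0 0 0;0 1 0 0 0 0" --gripper 0.6

```text
time: 2.4
eef_pos: [0.1897, -0.5062, 0.5158]
tcp_rot: [0.924, 0.382, -0.0, 0.0]
contact_force: [-1.0, 0.7, -0.4]
opening: 0.597
finger_force: 0.0
```

jog_arm --deltas "0.8 0.9 0 0 0 0;0.8 0.9 0 0 0 0;0.8 0.9 0 0 0 0;0.8 0.9 0 0 0 0;0.8 0.9 0 0 0 0;0.8 0.9 0 0 0 0;0.8 0.9 0 0 0 0;0.65 1 0 0 0 1;0.65 1 0 0 0 1;0.65 1 0 0 0 1;0.65 1 0 0 0 1;0.65 1 0 0 0 1;0.65 1 0 0 0 1;0.65 1 0 0 0 1;0.65 1 0 0 0 0;0.65 1 0 0 0 0;0.1 1 0 0 0 0;0.1 1 0 0 0 0;0.1 1 0 0 0 0;0.1 1 0 0 0 0"

```text
time: 4.9
eef_pos: [0.4266, -0.12, 0.5152]
tcp_rot: [0.737, 0.676, 0.0, 0.0]
contact_force: [0.3, 0.8, -0.1]
opening: 0.598
finger_force: 0.0
```

jog_arm --deltas "0 1 0 0 0 0;0 1 0 0 0 0;0 1 0 0 0 0;0 1 0 0 0 0;0 1 0 0 0 0;0 1 0 0 0 0;0 1 0 0 0 0;0 1 0 0 0 0;0 1 -1 0 0 0;0 1 -1 0 0 0;0 1 -1 0 0 0;0 0.4 -1 0 0 0;0 0.4 -1 0 0 0;0 0.4 -1 0 0 0;0 0.4 -1 0 0 0;0 0.4 -1 0 0 0;0 0.4 -1 0 0 0;0 0 -1 0 0 0;0 0 -1 0 0 0;0 0 0 0 0 0"

```text
time: 7.4
eef_pos: [0.4257, 0.1459, 0.2924]
tcp_rot: [0.737, 0.676, -0.002, -0.001]
contact_force: [0.3, 0.5, 0.8]
opening: 0.6
finger_force: 0.0
```

```bash
python3 - <<'E'
from h import *
d=shot('wrist','w1'); print(get_state()['eef_pos'])
for n,p in dict(filt=(.4385,.2146,.009),carton=(.413,.318,.018),oc=(.4245,.1317,.03),bottle=(.441,.0245,.068),tray=(.5935,.1764,.018),nestf=(.641,.215,.0165),nesto=(.633,.1297,.031),oil=(.555,.223,.037),cov=(.5475,.1375,.017)).items(): print(n,w2px(d,p)[0].round(1))
E
```

```text
[0.42643065 0.14596698 0.29403799]
filt [328.4 132.7]
carton [296.6  35.3]
oc [322.4 207.8]
bottle [344.9 305.8]
tray [465.4 155.6]
nestf [506.8 117.6]
nesto [503.1 194.7]
oil [436.5 115.3]
cov [425.9 192.2]
```

View pics/w1.png

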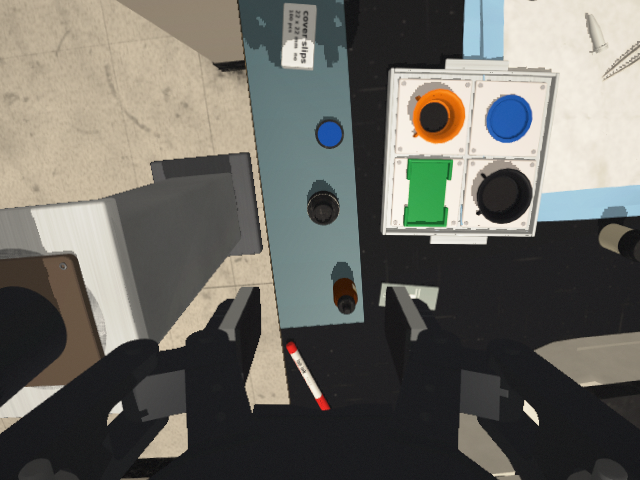

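The wrist view has the filter at (330,133), eyepiece hood (323,207), bottle cap (346,303), carton (299,36) and green pocket (427,192). All are within about 2 px of prediction, with a steady offset of about +2 px in u, so I'll add 1 mm in x.

jog_arm --deltas "0.06 0.29 -0.98 0 0 0;0.06 0.29 -0.98 0 0 0;0.06 0.29 -0.98 0 0 0;0.06 0.29 -0.98 0 0 0;0.05 0.29 -0.98 0 0 0;0.05 0.28 -0.98 0 0 0;0.05 0.28 -0.98 0 0 0;0.05 0.28 -0.98 0 0 0;0.05 0.28 -0.98 0 0 0;0.05 0.28 -0.98 0 0 0;0.05 0.28 -0.98 0 0 0;0.05 0.28 -0.98 0 0 0;0 0 -0.6 0 0 0;0 0 -0.6 0 0 0;0 0 0 0 0 0;0 0 0 0 0 0"

```text
time: 9.45
eef_pos: [0.44, 0.2144, 0.0362]
tcp_rot: [0.737, 0.676, 0.0, 0.0]
contact_force: [0.6, -0.3, -0.5]
opening: 0.594
finger_force: 0.0
```

```bash
python3 - <<'E'
from h import *
d=shot('wrist','w2'); print(get_state()['eef_pos'],w2px(d,[(.4395,.2146,.009),(.4395,.2146,.019)]))
E
```

```text
[0.44013872 0.21447751 0.03636487] [[319.36056683 265.73463942]
 [319.2292127  272.44376488]]
```

View pics/w2.png

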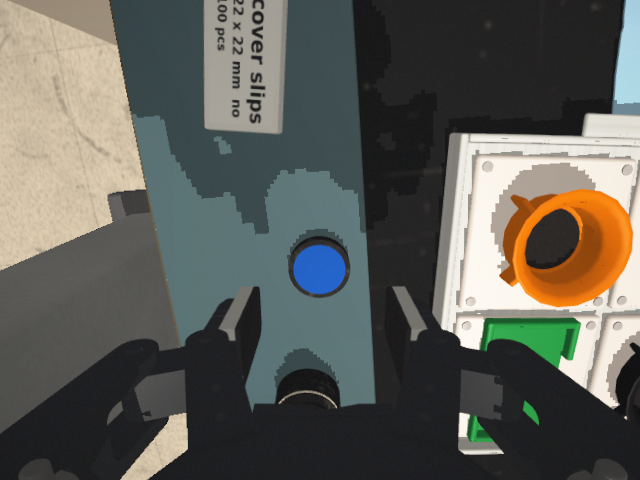

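jog_arm --deltas "0 0 -0.3 0 0 0;0 0 -0.3 0 0 0;0 0 -0.1 0 0 0;0 0 0 0 0 0;0 0 0 0 0 0" --gripper 0.47

```text
time: 10.12
eef_pos: [0.4396, 0.2144, 0.0217]
tcp_rot: [0.737, 0.676, 0.0, 0.0]
contact_force: [-0.5, -0.6, 0.3]
opening: 0.468
finger_force: 0.0
```

jog_arm --deltas "0 0 -0.1 0 0 0;0 0 0 0 0 0"

```text
time: 10.38
eef_pos: [0.4393, 0.2144, 0.0195]
tcp_rot: [0.737, 0.676, -0.0, -0.0]
contact_force: [0.4, -0.7, -0.6]
opening: 0.472
finger_force: 0.0
```

```bash
python3 - <<'E'
from h import *
d=shot('wrist','w3'); c=d['color'][200:400,180:460]; cv2.imwrite('pics/w3c.png',cv2.resize(c,None,fx=2.8,fy=2.8,interpolation=cv2.INTER_CUBIC))
s=get_state();print(s['eef_pos'],s['contact_force'])
E
```

```text
[0.43942529 0.21439836 0.01958426] [-0.1332639   0.52262473 -0.22339355]
```

View pics/w3c.png

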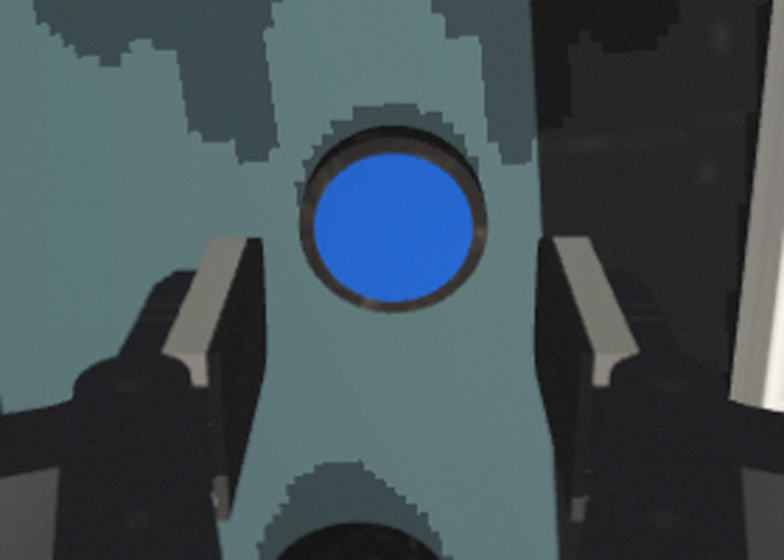

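The crop shows the filter centred between the pads, but the fingertips look higher than I assumed. I'll check the tip height by projection.

```bash
python3 - <<'E'
from h import *
d=load('w3'); print('axis',cv2.Rodrigues(np.array(d['rvec']))[0][2])
for z in (-.005,0,.005,.01,.02,.03):
  print(z,[w2px(d,(.4394+s*.020,.2144+.011,z))[0].round(1) for s in(-1,1)])
print('filter rim',w2px(d,[(.4394-.0165,.2146,.009),(.4394+.0165,.2146,.009)]))
E
```

```text
axis [-0.02297574 -0.26882168 -0.96291589]
-0.005 [array([280.3, 250.9]), array([357.1, 244.6])]
0 [array([279.2, 253.9]), array([358. , 247.4])]
0.005 [array([278.1, 257.1]), array([359. , 250.4])]
0.01 [array([276.9, 260.4]), array([359.9, 253.6])]
0.02 [array([274.3, 267.5]), array([362.1, 260.4])]
0.03 [array([271.4, 275.6]), array([364.5, 268.1])]
filter rim [[286.8215365  279.85409232]
 [353.8832954  274.46068598]]
```

jog_arm --deltas "0 0 0 0 0 0;0 0 0 0 0 0;0 0 0 0 0 0" --gripper 0.33 --squeeze 20

```text
time: 10.8
eef_pos: [0.4395, 0.2144, 0.0197]
tcp_rot: [0.737, 0.676, 0.0, 0.0]
contact_force: [-0.0, 0.3, 0.1]
opening: 0.33
finger_force: 0.0
```

jog_arm --deltas "0 0 0 0 0 0;0 0 -0.1 0 0 0;0 0 -0.1 0 0 0;0 0 0 0 0 0" --gripper 0.47

```text
time: 11.3
eef_pos: [0.4392, 0.2143, 0.0153]
tcp_rot: [0.737, 0.676, -0.0, -0.0]
contact_force: [0.5, 0.2, -0.2]
opening: 0.466
finger_force: 0.0
```

jog_arm --deltas "0 0 0 0 0 0;0 0 0 0 0 0;0 0 0 0 0 0" --gripper 0.33

```text
time: 11.68
eef_pos: [0.4395, 0.2144, 0.0157]
tcp_rot: [0.737, 0.676, 0.0, 0.0]
contact_force: [0.2, -0.1, -0.7]
opening: 0.33
finger_force: 0.0
```

```bash
python3 - <<'E'
from h import *
d=shot('wrist','w4'); c=d['color'][200:400,180:460]; cv2.imwrite('pics/w4c.png',cv2.resize(c,None,fx=2.8,fy=2.8,interpolation=cv2.INTER_CUBIC))
E
```

```text
(no output)
```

View pics/w4c.png

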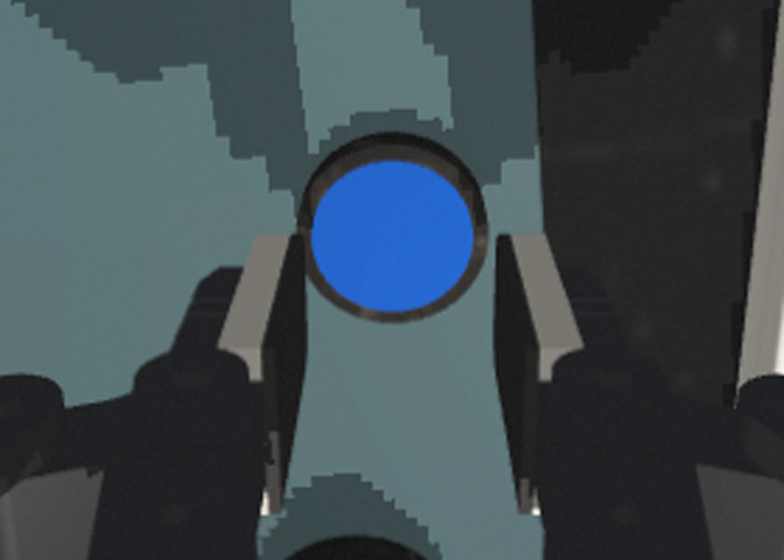

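jog_arm --deltas "0 0 0 0 0 0;0 0 -0.25 0 0 0;0 0 -0.2 0 0 0;0 0 0 0 0 0" --gripper 0.47

```text
time: 12.22
eef_pos: [0.439, 0.2143, 0.006]
tcp_rot: [0.737, 0.676, -0.001, -0.0]
contact_force: [-0.2, 0.0, 0.1]
opening: 0.471
finger_force: 0.0
```

jog_arm --deltas "0 0 -0.15 0 0 0;0 0 -0.1 0 0 0;0 0 0 0 0 0"

```text
time: 12.6
eef_pos: [0.4393, 0.2144, 0.0014]
tcp_rot: [0.737, 0.676, -0.0, -0.0]
contact_force: [-0.6, 0.1, -0.6]
opening: 0.47
finger_force: 0.0
```

jog_arm --deltas "0 0 -0.15 0 0 0;0 0 -0.1 0 0 0;0 0 0 0 0 0"

```text
time: 12.98
eef_pos: [0.4393, 0.2144, -0.0036]
tcp_rot: [0.737, 0.676, -0.0, -0.0]
contact_force: [0.1, 0.2, 0.3]
opening: 0.471
finger_force: 0.0
```

```bash
python3 - <<'E'
from h import *
d=shot('wrist','w5'); c=d['color'][200:400,180:460]; cv2.imwrite('pics/w5c.png',cv2.resize(c,None,fx=2.8,fy=2.8,interpolation=cv2.INTER_CUBIC)); s=get_state(); print(s['eef_pos'],s['contact_force'])
E
```

```text
[ 0.43938368  0.21437107 -0.00348875] [ 0.05757343 -0.14981962  0.04615953]
```

View pics/w5c.png

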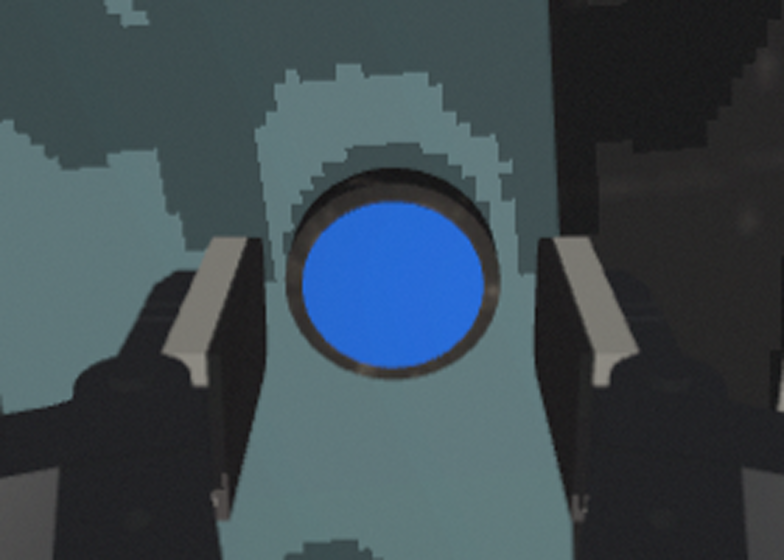

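```bash
python3 - <<'E'
from h import *
d=load('w5')
f=lambda p:((w2px(d,p)[0]-[180,200])*2.8).round(0)
for z in (0,.005,.01,.015,.02,.025):
  print(z,[f((.4393+s*.020,.2144+e,z)) for s,e in((-1,.011),(1,.011),(-1,-.011),(1,-.011))],'filter c',f((.4395,.2146,z)))
E
```

```text
0 [array([262., 196.]), array([512., 175.]), array([278., 320.]), array([519., 301.])] filter c [394. 248.]
0.005 [array([258., 207.]), array([515., 186.]), array([274., 334.]), array([523., 315.])] filter c [393. 261.]
0.01 [array([253., 219.]), array([519., 198.]), array([271., 350.]), array([526., 330.])] filter c [393. 274.]
0.015 [array([249., 232.]), array([523., 210.]), array([267., 366.]), array([530., 346.])] filter c [393. 289.]
0.02 [array([244., 246.]), array([527., 223.]), array([263., 383.]), array([534., 362.])] filter c [393. 304.]
0.025 [array([238., 260.]), array([531., 237.]), array([258., 402.]), array([539., 380.])] filter c [393. 320.]
```

jog_arm --deltas "0 0 -0.25 0 0 0;0 0 -0.15 0 0 0;0 0 0 0 0 0"

```text
time: 13.4
eef_pos: [0.4391, 0.2143, -0.0118]
tcp_rot: [0.737, 0.676, -0.0, -0.0]
contact_force: [-0.0, 0.5, 0.7]
opening: 0.469
finger_force: 0.0
```

jog_arm --deltas "0 0 0 0 0 0;0 0 0 0 0 0;0 0 0 0 0 0" --gripper 0.32 --squeeze 20

```text
time: 13.78
eef_pos: [0.4395, 0.2144, -0.0113]
tcp_rot: [0.737, 0.676, 0.0, 0.0]
contact_force: [0.5, 0.2, -0.5]
opening: 0.369
finger_force: 19.8
```

jog_arm --deltas "0 0 0 0 0 0;0 0 -0.12 0 0 0;0 0 0 0 0 0" --gripper 0.45

```text
time: 14.15
eef_pos: [0.4392, 0.2144, -0.014]
tcp_rot: [0.737, 0.676, -0.0, -0.0]
contact_force: [0.1, 0.4, 0.8]
opening: 0.452
finger_force: 0.0
```

jog_arm --deltas "0 0 0 0 0 0;0 0 0 0 0 0;0 0 0 0 0 0" --gripper 0.32 --squeeze 30

```text
time: 14.52
eef_pos: [0.4396, 0.2145, -0.0137]
tcp_rot: [0.737, 0.676, 0.0, 0.0]
contact_force: [-0.7, 0.6, -0.1]
opening: 0.365
finger_force: 29.8
```

jog_arm --deltas "0 0 0.5 0 0 0;0 0 1 0 0 0;0 0 1 0 0 0;0 0 1 0 0 0;0 0 1 0 0 0;0 0 0 0 0 0"

```text
time: 15.28
eef_pos: [0.441, 0.2148, 0.0784]
tcp_rot: [0.737, 0.676, 0.002, 0.001]
contact_force: [0.1, -0.0, -0.5]
opening: 0.364
finger_force: 29.7
```

```bash
python3 - <<'E'
from h import *
d=shot('wrist','w6'); c=d['color'][200:400,180:460]; cv2.imwrite('pics/w6c.png',cv2.resize(c,None,fx=2.8,fy=2.8,interpolation=cv2.INTER_CUBIC)); s=get_state(); print(s['eef_pos'],s['contact_force'],s['opening'],s['finger_force'])
E
```

```text
[0.43998417 0.21457084 0.07705214] [-0.2702176  -0.18553404 -0.46329522] 0.36202191756929547 29.74148064851761
```

View pics/w6c.png

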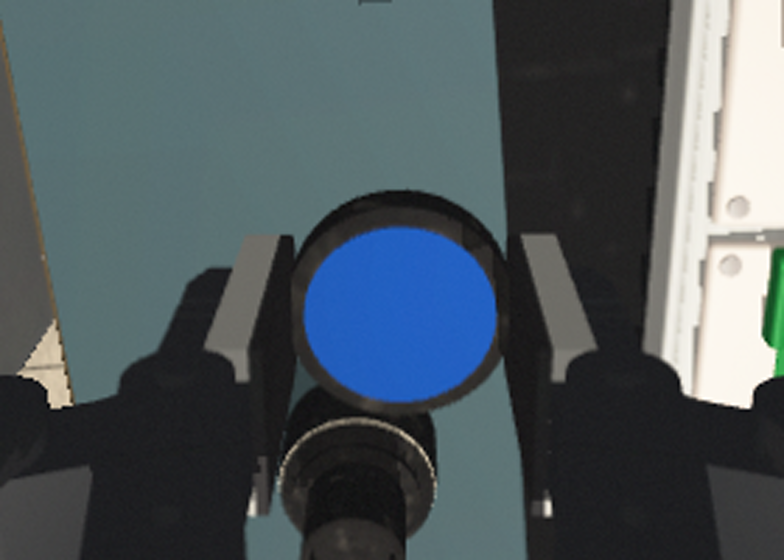

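The filter is held centred at about (400,315) in the crop. The tips actually sit about 20 mm behind the reported TCP, so I'm working in object-relative heights. With filter bottom = TCP z + 13.7 mm, I move it to its nest.

jog_arm --deltas "0.5 0 0 0 0 0;1 0 0 0 0 0;1 0 0 0 0 0;1 0 0 0 0 0;1 0 0 0 0 0;1 0 0 0 0 0;1 0 0 0 0 0;1 0 0 0 0 0;1 0 0 0 0 0;1 0 0 0 0 0;0.55 0.02 0 0 0 0;0 0 -1 0 0 0;0 0 -1 0 0 0;0 0 -0.8 0 0 0;0 0 0 0 0 0"

```text
time: 17.2
eef_pos: [0.638, 0.2145, 0.0171]
tcp_rot: [0.737, 0.676, -0.002, -0.001]
contact_force: [0.8, 0.2, -0.3]
opening: 0.364
finger_force: 29.8
```

```bash
python3 - <<'E'
from h import *
d=shot('wrist','w7'); c=d['color'][170:470,120:520]; cv2.imwrite('pics/w7c.png',cv2.resize(c,None,fx=2,fy=2,interpolation=cv2.INTER_CUBIC)); s=get_state(); print(s['eef_pos'],s['contact_force'],s['opening'],s['finger_force'])
print((w2px(d,[(.641,.215,.0175),(s['eef_pos'][0],s['eef_pos'][1],s['eef_pos'][2]+.0137+.009)])-[120,170])*2)
E
```

```text
[0.63931949 0.21476288 0.01877465] [ 0.26690488 -0.34854422  0.11528867] 0.36381333463341803 29.763770699501038
[[412.79839121 229.80551855]
 [405.14101307 278.47374929]]
```

View pics/w7c.png

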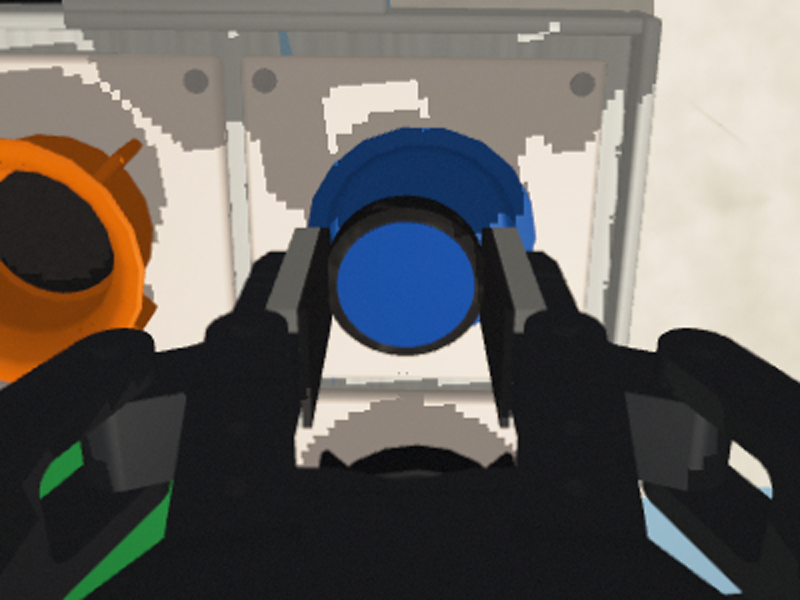

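The ring's centre is near u=421 in the crop, against the 413 predicted, so the nest is about 2 mm further in x. I'll correct +3 mm from the current x and lower.

jog_arm --deltas "0.15 0 0 0 0 0;0 0 -0.3 0 0 0;0 0 -0.2 0 0 0;0 0 -0.1 0 0 0;0 0 -0.1 0 0 0;0 0 -0.05 0 0 0;0 0 0 0 0 0"

```text
time: 18.12
eef_pos: [0.6434, 0.2148, 0.0051]
tcp_rot: [0.737, 0.676, -0.0, -0.0]
contact_force: [-0.0, -0.8, -1.1]
opening: 0.365
finger_force: 29.8
```

jog_arm --deltas "-0.04 0 -0.1 0 0 0;0 0 -0.05 0 0 0;0 0 -0.05 0 0 0;0 0 0 0 0 0"

```text
time: 18.62
eef_pos: [0.6426, 0.2148, 0.0011]
tcp_rot: [0.737, 0.676, -0.0, -0.0]
contact_force: [-0.5, -0.1, -0.8]
opening: 0.361
finger_force: 29.8
```

jog_arm --deltas "0 0 -0.06 0 0 0;0 0 0 0 0 0"

```text
time: 18.88
eef_pos: [0.6429, 0.2149, 0.0006]
tcp_rot: [0.737, 0.676, 0.0, 0.0]
contact_force: [-0.3, 0.4, 3.2]
opening: 0.362
finger_force: 31.4
```

jog_arm --deltas "0 0 0 0 0 0;0 0 0 0 0 0;0 0 0.5 0 0 0;0 0 1 0 0 0;0 0 1 0 0 0;0 0 1 0 0 0;-0.95 0.43 0.3 0 0 -0.35;-0.95 0.43 0 0 0 -0.35;-0.95 0.43 0 0 0 0;-0.95 0.43 0 0 0 0;-0.95 0.43 0 0 0 0;-0.95 0.43 0 0 0 0;-0.95 0.43 0 0 0 0;-0.95 0.43 0 0 0 0;-0.95 0.43 0 0 0 0;-0.95 0.43 0 0 0 0;-0.95 0.43 0 0 0 0;-0.95 0.43 0 0 0 0;0 0 0 0 0 0;0 0 0 0 0 0" --gripper 0.56

```text
time: 21.38
eef_pos: [0.4151, 0.3181, 0.0763]
tcp_rot: [0.76, 0.65, 0.0, 0.0]
contact_force: [-0.3, 0.1, -0.4]
opening: 0.561
finger_force: 0.0
```

```bash
python3 - <<'E'
from h import *
d=shot('wrist','w8'); s=get_state(); e=s['eef_pos']; print(e,s['tcp_rot'])
t=shot('top','t8')
img=d['color'].copy()
P=[w2px(d,(e[0],e[1],.018))[0]]
print(P, w2px(d,(.413,.318,.018)))
o=np.zeros((600,800,3),np.uint8)
o[:480,:640]=img; a=cv2.resize(t['color'][130:210,260:340],(160,160)); o[440:600,640:800]=a; cv2.imwrite('pics/w8c.png',o)
E
```

```text
[0.41531452 0.31799291 0.07625008] [7.60145687e-01 6.49752539e-01 3.63128490e-04 2.00893159e-04]
[array([320.97622309, 249.0017168 ])] [[317.25248716 249.55001962]]
```

View pics/w8c.png

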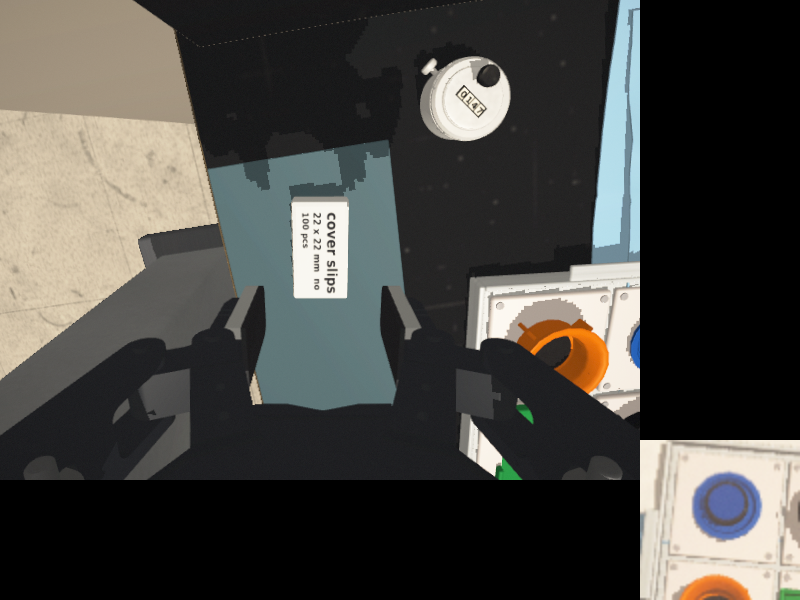

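The inset shows the filter inside its ring. The carton is square between the pads at (320,249), matching the TCP projection, so I descend and grip.

jog_arm --deltas "0 0 -1 0 0 0;0 0 -1 0 0 0;0 0 -1 0 0 0;0 0 -0.8 0 0 0;0 0 -0.3 0 0 0;0 0 -0.2 0 0 0;0 0 0 0 0 0;0 0 0 0 0 0"

```text
time: 22.48
eef_pos: [0.4152, 0.3183, -0.0093]
tcp_rot: [0.76, 0.65, 0.001, 0.0]
contact_force: [0.1, 0.1, 0.8]
opening: 0.56
finger_force: 0.0
```

jog_arm --deltas "0 0 0 0 0 0;0 0 0 0 0 0;0 0 0 0 0 0;0 0 0 0 0 0" --gripper 0.34 --squeeze 30

```text
time: 22.98
eef_pos: [0.4153, 0.3184, -0.0092]
tcp_rot: [0.76, 0.65, 0.001, 0.0]
contact_force: [-0.6, 0.1, 5.6]
opening: 0.394
finger_force: 31.9
```

jog_arm --deltas "0 0 0.3 0 0 0;0 0 1 0 0 0;0 0 1 0 0 0;0 0 1 0 0 0;0.67 -0.9 0 0 0 0.33;0.67 -0.9 0 0 0 0.32;0.67 -0.9 0 0 0 0;0.67 -0.9 0 0 0 0;0.67 -0.9 0 0 0 0;0.67 -0.9 0 0 0 0;0.67 -0.9 0 0 0 0;0.67 -0.9 0 0 0 0;0.67 -0.9 0 0 0 0;0.68 -0.94 0 0 0 0;0 0 -1 0 0 0;0 0 0 0 0 0;0 0 0 0 0 0"

```text
time: 25.1
eef_pos: [0.5478, 0.1377, 0.0351]
tcp_rot: [0.738, 0.674, -0.001, -0.001]
contact_force: [0.5, 0.9, 0.2]
opening: 0.394
finger_force: 31.2
```

```bash
python3 - <<'E'
from h import *
d=shot('wrist','w9'); c=d['color'][170:470,120:520]; cv2.imwrite('pics/w9c.png',cv2.resize(c,None,fx=2,fy=2,interpolation=cv2.INTER_CUBIC)); s=get_state(); e=s['eef_pos']; print(e,s['contact_force'],s['opening'],s['finger_force'],s['tcp_rot'])
print((w2px(d,[(.5475,.1375,.0195),(e[0],e[1],e[2]+.0092+.018)])-[120,170])*2)
a=np.radians(-5.2);R=np.array([[np.cos(a),-np.sin(a)],[np.sin(a),np.cos(a)]])
for l in [(.022,.036),(-.022,.036),(.026,.040),(-.026,.040),(.022,-.036),(-.022,-.036)]: print(l,((w2px(d,[*(np.array([.5475,.1375])+R@l),.0195])-[120,170])*2).round())
E
```

```text
[0.54829378 0.13780673 0.03567533] [-0.17932603 -0.45590349 -0.36052269] 0.39444590476513786 31.1984521150589 [ 7.38217041e-01  6.74563143e-01 -2.85510806e-04 -2.90738828e-04]
[[399.60107055 208.64195995]
 [401.59156443 287.30912883]]
(0.022, 0.036) [[492.  67.]]
(-0.022, 0.036) [[307.  67.]]
(0.026, 0.04) [[509.  51.]]
(-0.026, 0.04) [[290.  51.]]
(0.022, -0.036) [[483. 335.]]
(-0.022, -0.036) [[317. 335.]]
```

View pics/w9c.png

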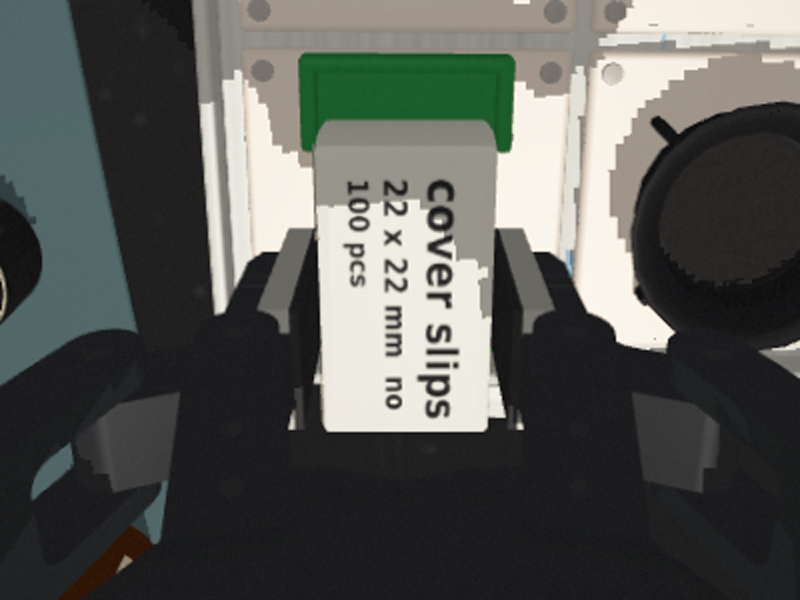

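The pocket's outer top corners are at (299,55) and (515,55) in the crop, and the carton is centred near (406,290). They line up to within 1 mm, so I lower it.

jog_arm --deltas "0.02 -0.03 -0.8 0 0 0;0 0 -0.3 0 0 0;0 0 -0.2 0 0 0;0 0 -0.1 0 0 0;0 0 0 0 0 0"

```text
time: 25.78
eef_pos: [0.5494, 0.1366, 0.008]
tcp_rot: [0.739, 0.674, 0.0, 0.0]
contact_force: [-0.5, -0.5, -0.1]
opening: 0.4
finger_force: 31.2
```

jog_arm --deltas "0 0 -0.05 0 0 0;0 0 -0.05 0 0 0;0 0 0 0 0 0"

```text
time: 26.15
eef_pos: [0.5493, 0.1366, 0.006]
tcp_rot: [0.739, 0.674, -0.0, 0.0]
contact_force: [1.0, -0.8, -0.8]
opening: 0.394
finger_force: 31.2
```

jog_arm --deltas "0 0 -0.05 0 0 0;0 0 -0.03 0 0 0;0 0 0 0 0 0"

```text
time: 26.52
eef_pos: [0.5492, 0.1366, 0.0043]
tcp_rot: [0.739, 0.674, -0.0, -0.0]
contact_force: [0.3, -0.1, 0.0]
opening: 0.395
finger_force: 31.2
```

jog_arm --deltas "0 0 -0.05 0 0 0;0 0 0 0 0 0"

```text
time: 26.78
eef_pos: [0.5492, 0.1366, 0.0033]
tcp_rot: [0.739, 0.674, -0.0, -0.0]
contact_force: [0.5, 0.7, -0.9]
opening: 0.393
finger_force: 31.2
```

jog_arm --deltas "0 0 -0.05 0 0 0;0 0 0 0 0 0"

```text
time: 27.02
eef_pos: [0.5494, 0.1366, 0.0028]
tcp_rot: [0.739, 0.674, -0.0, 0.0]
contact_force: [-1.5, 0.2, 2.7]
opening: 0.397
finger_force: 31.5
```

jog_arm --deltas "0 0 0 0 0 0;0 0 0 0 0 0;0 0 0.5 0 0 0;0 0 1 0 0 0;0 0 1 0 0 0;0 0 1 0 0 0;-0.88 -0.04 0 0 0 0;-0.88 -0.04 0 0 0 0;-0.88 -0.04 0 0 0 0;-0.88 -0.04 0 0 0 0;-0.88 -0.04 0 0 0 0;-0.88 -0.04 0 0 0 0;-0.88 -0.04 0 0 0 0;0 0 -1 0 0 0;0 0 0 0 0 0;0 0 0 0 0 0" --gripper 0.5

```text
time: 29.02
eef_pos: [0.4268, 0.1311, 0.0535]
tcp_rot: [0.739, 0.674, 0.001, 0.0]
contact_force: [-0.6, 0.1, -0.2]
opening: 0.501
finger_force: 0.0
```

```bash
python3 - <<'E'
from h import *
d=shot('wrist','w10'); s=get_state(); e=s['eef_pos']; print(e)
t=shot('top','t10')
print(w2px(d,[(e[0],e[1],.046),(.4245,.1317,.046),(.4245,.1317,.03)]))
o=np.zeros((600,800,3),np.uint8)
o[:450]=cv2.resize(d['color'][150:420,80:560],(800,450)); o[450:600,:300]=cv2.resize(t['color'][190:265,255:405],(300,150)); cv2.imwrite('pics/w10c.png',o)
E
```

```text
[0.42704292 0.13106014 0.05359882]
[[320.62792101 279.85928744]
 [315.25366372 279.07706321]
 [315.76922855 267.61625157]]
```

View pics/w10c.png

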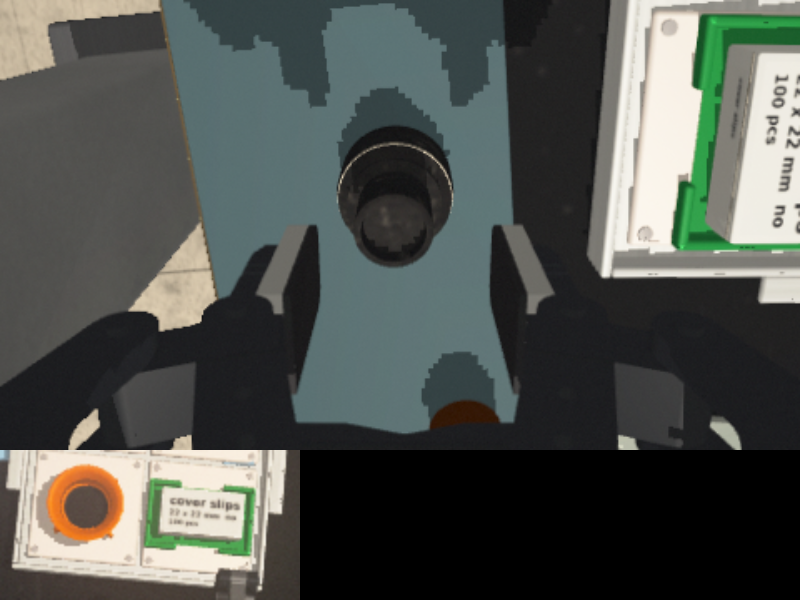

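The inset shows the carton seated in its pocket. The eyepiece barrel top is at about (317,287) in the full image, so I nudge slightly, descend and grip the barrel.

jog_arm --deltas "-0.08 -0.04 -0.8 0 0 0;0 0 -0.7 0 0 0;0 0 -0.2 0 0 0;0 0 -0.1 0 0 0;0 0 0 0 0 0;0 0 0 0 0 0" --gripper 0.42

```text
time: 29.88
eef_pos: [0.4249, 0.1302, 0.0168]
tcp_rot: [0.739, 0.674, 0.0, 0.0]
contact_force: [-0.3, 0.2, -0.1]
opening: 0.419
finger_force: 0.0
```

jog_arm --deltas "0 0 0 0 0 0;0 0 0 0 0 0;0 0 0 0 0 0;0 0 0 0 0 0" --gripper 0.2 --squeeze 35

```text
time: 30.38
eef_pos: [0.4248, 0.1303, 0.0169]
tcp_rot: [0.739, 0.674, 0.0, 0.0]
contact_force: [-0.5, -0.5, 6.0]
opening: 0.247
finger_force: 34.6
```

jog_arm --deltas "0 0 0.3 0 0 0;0 0 1 0 0 0;0 0 1 0 0 0;0 0 0.8 0 0 0;0.95 0 0 0 0 0;0.95 0 0 0 0 0;0.95 0 0 0 0 0;0.95 0 0 0 0 0;0.95 0 0 0 0 0;0.95 0 0 0 0 0;0.95 0 0 0 0 0;0.95 0 0 0 0 0;0.95 0 0 0 0 0;0.95 0 0 0 0 0;0.98 -0.04 0 0 0 0;0 0 -0.8 0 0 0;0 0 0 0 0 0;0 0 0 0 0 0"

```text
time: 32.62
eef_pos: [0.6327, 0.1295, 0.0615]
tcp_rot: [0.738, 0.674, -0.001, -0.001]
contact_force: [0.0, -0.5, -0.8]
opening: 0.25
finger_force: 34.5
```

```bash
python3 - <<'E'
from h import *
d=shot('wrist','w11'); s=get_state(); e=s['eef_pos']; print(e,s['opening'],s['finger_force'],s['contact_force'])
t=shot('top','t11')
f=lambda p:((w2px(d,p)[0]-[120,150])*2).round()
b=e[2]-.0169
for z in (.02,.03,.046): print('oc',z,f((e[0],e[1],b+z)))
a=np.linspace(0,2*np.pi,8,endpoint=False); 
for k in a: print('rim',f((.633+.029*np.cos(k),.1297+.029*np.sin(k),.031)))
o=np.clip(cv2.resize(d['color'][150:450,120:520],(800,600),interpolation=cv2.INTER_CUBIC).astype(float)*1.0,0,255)
o=(255*(o/255)**.55).astype(np.uint8); cv2.imwrite('pics/w11c.png',o)
E
```

```text
[0.63328654 0.12951351 0.06213541] 0.24807334289932875 34.473529138471406 [-0.00451536 -0.48690458 -1.16323439]
oc 0.02 [403. 278.]
oc 0.03 [402. 297.]
oc 0.046 [402. 332.]
rim [509. 218.]
rim [473. 147.]
rim [392. 122.]
rim [318. 161.]
rim [296. 236.]
rim [336. 302.]
rim [412. 324.]
rim [482. 290.]
```

View pics/w11c.png

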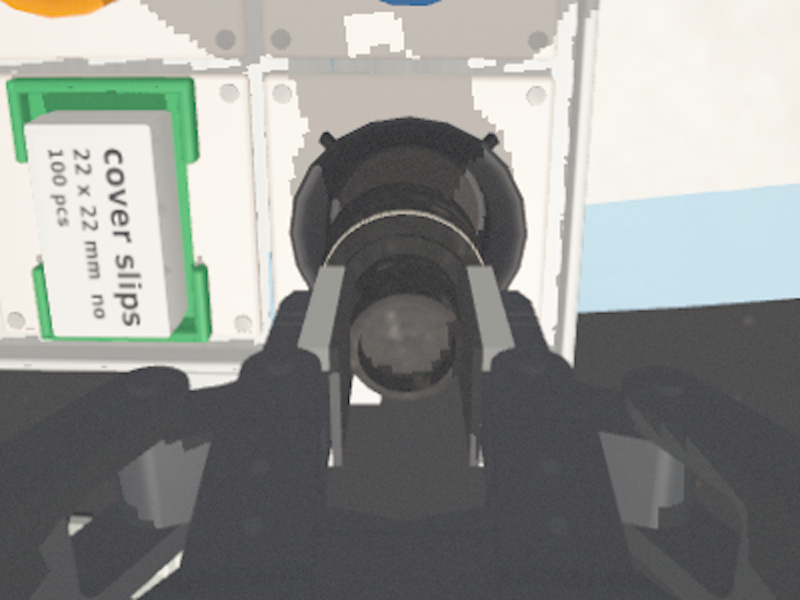

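The black cup's rim spans u 290–527 with its top at v 118. The white ring on the hood is centred near (406,287), so the two align within about 1 mm. I lower it.

jog_arm --deltas "0.02 -0.03 -0.5 0 0 0;0 0 -0.5 0 0 0;0 0 -0.2 0 0 0;0 0 -0.1 0 0 0;0 0 0 0 0 0"

```text
time: 33.35
eef_pos: [0.6345, 0.1288, 0.0363]
tcp_rot: [0.739, 0.674, -0.0, -0.0]
contact_force: [-0.3, -1.0, -0.8]
opening: 0.248
finger_force: 34.5
```

jog_arm --deltas "0 0 -0.08 0 0 0;0 0 -0.05 0 0 0;0 0 0 0 0 0"

```text
time: 33.72
eef_pos: [0.6344, 0.1288, 0.0338]
tcp_rot: [0.739, 0.674, -0.0, -0.0]
contact_force: [0.6, -0.4, -1.4]
opening: 0.246
finger_force: 34.5
```

jog_arm --deltas "0 0 -0.05 0 0 0;0 0 -0.03 0 0 0;0 0 0 0 0 0"

```text
time: 34.1
eef_pos: [0.6344, 0.1288, 0.0321]
tcp_rot: [0.739, 0.674, -0.0, -0.0]
contact_force: [-0.7, 0.8, -0.6]
opening: 0.25
finger_force: 34.5
```

jog_arm --deltas "0 0 -0.04 0 0 0;0 0 0 0 0 0"

```text
time: 34.35
eef_pos: [0.6344, 0.1288, 0.0313]
tcp_rot: [0.739, 0.674, -0.0, -0.0]
contact_force: [0.5, 0.1, -0.2]
opening: 0.247
finger_force: 34.5
```

jog_arm --deltas "0 0 -0.05 0 0 0;0 0 0 0 0 0"

```text
time: 34.6
eef_pos: [0.6346, 0.1288, 0.031]
tcp_rot: [0.739, 0.674, 0.0, 0.0]
contact_force: [-1.2, -0.0, 2.4]
opening: 0.25
finger_force: 34.8
```

jog_arm --deltas "0 0 0 0 0 0;0 0 0 0 0 0;0 0 0.5 0 0 0;0 0 1 0 0 0;0 0 1 0 0 0;0 0 0.8 0 0 0;-0.96 -0.52 0 0 0 0.43;-0.96 -0.52 0 0 0 0.42;-0.96 -0.52 0 0 0 0;-0.96 -0.52 0 0 0 0;-0.96 -0.52 0 0 0 0;-0.96 -0.52 0 0 0 0;-0.96 -0.52 0 0 0 0;-0.96 -0.52 0 0 0 0;-0.96 -0.52 0 0 0 0;-0.97 -0.54 0 0 0 0;0 0 0 0 0 0;0 0 0 0 0 0" --gripper 0.42

```text
time: 36.85
eef_pos: [0.4432, 0.0244, 0.0973]
tcp_rot: [0.709, 0.705, 0.001, 0.001]
contact_force: [0.1, 1.0, 0.9]
opening: 0.419
finger_force: 0.0
```

```bash
python3 - <<'E'
from h import *
d=shot('wrist','w12'); t=shot('top','t12'); sc=shot('scene','s12'); s=get_state(); e=s['eef_pos']; print(e,s['tcp_rot'])
def brown(im):
    h=cv2.cvtColor(im,cv2.COLOR_BGR2HSV); m=((h[...,0]<14)&(h[...,1]>120)&(h[...,2]>25)&(h[...,2]<170)).astype(np.uint8)
    n,l,st,c=cv2.connectedComponentsWithStats(m); return [(st[i].tolist(),c[i].round(1).tolist()) for i in range(1,n) if st[i,4]>60]
for n,im in(('w',d),('top0',load('top0')),('scene0',load('scene0'))): print(n,brown(im['color']))
# synthetic body silhouettes at estimate
def ext(cam,x,y,lo,hi,r):
    a=np.linspace(0,6.28,60); P=[(x+r*np.cos(k),y+r*np.sin(k),z) for k in a for z in(lo,hi)]; q=w2px(cam,P); return q.min(0).round(1),q.max(0).round(1)
for n,c in(('w',d),('top0',load('top0')),('scene0',load('scene0'))): print(n,'body',ext(c,.441,.0245,0,.044,.015),'cap',ext(c,.441,.0245,.044,.068,.01))
g=d['color'][200:470:6,270:400:3].astype(int); 
h=cv2.cvtColor(d['color'],cv2.COLOR_BGR2GRAY)
# oc check in top view
P=w2px(t,[(.6347,.1287,.062)])[0]; print('oc top px',P)
E
```

```text
[0.44302892 0.02459588 0.0968001 ] [7.09074237e-01 7.05133747e-01 2.36466529e-04 2.64253588e-04]
w [([297, 222, 46, 48, 1107], [319.1, 241.1])]
top0 []
scene0 [([306, 366, 17, 16, 118], [314.3, 373.8])]
w body (array([291.9, 211.7]), array([341.8, 274.3])) cap (array([297.8, 234.8]), array([334.9, 281.6]))
top0 body (array([419. , 282.9]), array([445. , 303.6])) cap (array([428. , 285.8]), array([445.4, 300.2]))
scene0 body (array([301.9, 353.2]), array([322.5, 381.3])) cap (array([304.6, 350.8]), array([318.7, 369.2]))
oc top px [362.23043375 159.03817944]
```

```bash
python3 - <<'E'
from h import *
d=load('w12')['color'].astype(int); t=load('top0')['color'].astype(int)
print('w col320',[(v,d[v,320].tolist()) for v in range(196,300,4)])
print('w row240',[(u,d[240,u].tolist()) for u in range(284,356,4)])
print('top row 294',[(u,t[294,u].tolist()) for u in range(408,456,2)])
E
```

```text
w col320 [(196, [70, 68, 54]), (200, [70, 69, 54]), (204, [70, 69, 53]), (208, [70, 68, 54]), (212, [70, 68, 53]), (216, [72, 69, 55]), (220, [69, 68, 53]), (224, [5, 24, 54]), (228, [6, 24, 54]), (232, [4, 24, 53]), (236, [9, 25, 58]), (240, [10, 30, 63]), (244, [6, 26, 60]), (248, [21, 22, 19]), (252, [30, 29, 30]), (256, [29, 31, 31]), (260, [31, 33, 33]), (264, [21, 19, 20]), (268, [28, 28, 31]), (272, [47, 52, 55]), (276, [49, 53, 56]), (280, [48, 53, 56]), (284, [82, 83, 75]), (288, [152, 152, 132]), (292, [152, 152, 133]), (296, [151, 153, 133])]
w row240 [(284, [143, 143, 123]), (288, [144, 144, 123]), (292, [143, 145, 123]), (296, [144, 145, 126]), (300, [7, 24, 52]), (304, [5, 24, 53]), (308, [8, 27, 57]), (312, [6, 28, 59]), (316, [9, 27, 60]), (320, [10, 30, 63]), (324, [9, 28, 61]), (328, [4, 27, 57]), (332, [6, 26, 56]), (336, [9, 27, 55]), (340, [103, 130, 145]), (344, [151, 154, 133]), (348, [150, 153, 132]), (352, [128, 127, 107])]
top row 294 [(408, [115, 116, 102]), (410, [76, 77, 64]), (412, [81, 79, 69]), (414, [77, 75, 65]), (416, [73, 76, 64]), (418, [77, 77, 65]), (420, [74, 75, 63]), (422, [67, 69, 67]), (424, [39, 47, 61]), (426, [39, 48, 62]), (428, [33, 47, 61]), (430, [36, 47, 69]), (432, [42, 46, 48]), (434, [46, 47, 48]), (436, [45, 46, 47]), (438, [44, 44, 47]), (440, [49, 52, 53]), (442, [53, 57, 57]), (444, [49, 52, 53]), (446, [59, 63, 62]), (448, [129, 136, 119]), (450, [135, 140, 120]), (452, [134, 137, 122]), (454, [134, 139, 121])]
```

jog_arm --deltas "-0.03 -0.1 -0.5 0 0 0;0 0 -1 0 0 0;0 0 -1 0 0 0;0 0 -0.8 0 0 0;0 0 -0.5 0 0 0;0 0 0 0 0 0;0 0 0 0 0 0" --gripper 0.5

```text
time: 37.88
eef_pos: [0.4423, 0.0223, 0.0209]
tcp_rot: [0.709, 0.705, 0.0, 0.0]
contact_force: [0.3, -0.4, 0.1]
opening: 0.498
finger_force: 0.0
```

jog_arm --deltas "0 0 -0.3 0 0 0;0 0 -0.15 0 0 0;0 0 0 0 0 0;0 0 0 0 0 0"

```text
time: 38.38
eef_pos: [0.4417, 0.0224, 0.0115]
tcp_rot: [0.709, 0.705, 0.0, 0.0]
contact_force: [0.1, -0.1, -0.4]
opening: 0.502
finger_force: 0.0
```

```bash
python3 - <<'E'
from h import *
d=shot('wrist','w13'); s=get_state(); e=s['eef_pos']; print(e,s['contact_force'])
c=d['color'].astype(int)
for z in(.03,.044,.068): print(z,w2px(d,[(e[0]-.01,e[1],z),(e[0]+.01,e[1],z),(e[0],e[1]-.01,z),(e[0],e[1]+.01,z)]).round(0).tolist())
print('col320',[(v,c[v,320].sum()) for v in range(200,400,5)])
for v in(260,300,330): print('row',v,[(u,c[v,u].sum()) for u in range(250,400,5)])
E
```

```text
[0.44180909 0.02237723 0.0115384 ] [ 0.02093012 -0.15336999  0.35756063]
0.03 [[296.0, 304.0], [344.0, 303.0], [320.0, 325.0], [320.0, 281.0]]
0.044 [[294.0, 320.0], [346.0, 319.0], [320.0, 343.0], [320.0, 295.0]]
0.068 [[288.0, 356.0], [351.0, 356.0], [320.0, 382.0], [319.0, 328.0]]
col320 [(200, np.int64(422)), (205, np.int64(420)), (210, np.int64(423)), (215, np.int64(206)), (220, np.int64(207)), (225, np.int64(210)), (230, np.int64(209)), (235, np.int64(209)), (240, np.int64(208)), (245, np.int64(208)), (250, np.int64(208)), (255, np.int64(206)), (260, np.int64(94)), (265, np.int64(89)), (270, np.int64(94)), (275, np.int64(96)), (280, np.int64(90)), (285, np.int64(100)), (290, np.int64(98)), (295, np.int64(101)), (300, np.int64(100)), (305, np.int64(113)), (310, np.int64(86)), (315, np.int64(72)), (320, np.int64(71)), (325, np.int64(93)), (330, np.int64(108)), (335, np.int64(104)), (340, np.int64(79)), (345, np.int64(64)), (350, np.int64(80)), (355, np.int64(90)), (360, np.int64(97)), (365, np.int64(169)), (370, np.int64(159)), (375, np.int64(163)), (380, np.int64(112)), (385, np
[... 1339 characters left out ...]
390, np.int64(345)), (395, np.int64(345))]
row 330 [(250, np.int64(104)), (255, np.int64(83)), (260, np.int64(82)), (265, np.int64(83)), (270, np.int64(82)), (275, np.int64(403)), (280, np.int64(406)), (285, np.int64(404)), (290, np.int64(142)), (295, np.int64(66)), (300, np.int64(93)), (305, np.int64(105)), (310, np.int64(167)), (315, np.int64(117)), (320, np.int64(108)), (325, np.int64(101)), (330, np.int64(145)), (335, np.int64(139)), (340, np.int64(100)), (345, np.int64(65)), (350, np.int64(124)), (355, np.int64(162)), (360, np.int64(440)), (365, np.int64(438)), (370, np.int64(116)), (375, np.int64(86)), (380, np.int64(76)), (385, np.int64(91)), (390, np.int64(80)), (395, np.int64(108))]
```

jog_arm --deltas "0 0 0 0 0 0;0 0 0 0 0 0;0 0 0 0 0 0;0 0 0 0 0 0" --gripper 0.28 --squeeze 40

```text
time: 38.92
eef_pos: [0.4417, 0.0224, 0.0118]
tcp_rot: [0.709, 0.705, -0.0, -0.0]
contact_force: [-2.7, 0.3, 4.5]
opening: 0.317
finger_force: 39.5
```

jog_arm --deltas "0 0 0.2 0 0 0;0 0 0.5 0 0 0;0 0 0.8 0 0 0;0 0 1 0 0 0;0 0 0.8 0 0 0;0 0 0.3 0 0 0;0 0 0 0 0 0"

```text
time: 39.8
eef_pos: [0.4419, 0.0224, 0.0839]
tcp_rot: [0.709, 0.705, 0.0, 0.0]
contact_force: [-1.0, -0.0, -1.2]
opening: 0.313
finger_force: 39.4
```

jog_arm --deltas "0.23 0.4 0 0 0 0;0.46 0.8 0 0 0 0;0.57 1 0 0 0 0;0.57 1 0 0 0 0;0.57 1 0 0 0 0;0.57 1 0 0 0 0;0.57 1 0 0 0 0;0.57 1 0 0 0 0;0.57 1 0 0 0 0;0.57 1 0 0 0 0;0.29 0.5 0 0 0 0;0.18 0.28 0 0 0 0;0 0 -0.5 0 0 0;0 0 -0.5 0 0 0;0 0 0 0 0 0;0 0 0 0 0 0"

```text
time: 41.8
eef_pos: [0.556, 0.2217, 0.0633]
tcp_rot: [0.709, 0.705, -0.0, -0.0]
contact_force: [-0.6, 0.2, 0.3]
opening: 0.32
finger_force: 39.4
```

```bash
python3 - <<'E'
from h import *
d=shot('wrist','w14'); s=get_state(); e=s['eef_pos']; print(e,s['tcp_rot'],s['contact_force'],s['opening'],s['finger_force'])
h=cv2.cvtColor(d['color'],cv2.COLOR_BGR2HSV)
m=((h[...,0]>=6)&(h[...,0]<20)&(h[...,1]>170)&(h[...,2]>90)).astype(np.uint8)
n,l,st,c=cv2.connectedComponentsWithStats(m); print([(st[i].tolist(),c[i].round()) for i in range(1,n) if st[i,4]>80])
for r in(.025,.0265,.028):
  q=w2px(d,[(.555+r*np.cos(k),.223+r*np.sin(k),.037) for k in np.linspace(0,6.28,60)]); print(r,q.min(0),q.max(0))
im=d['color'].astype(int); 
for v in (200,220,240,260): print(v,[(u,im[v,u].tolist()) for u in range(250,395,6)])
E
```

```text
[0.55622423 0.22181964 0.06365418] [7.09354883e-01 7.04851483e-01 1.58850911e-04 1.02721524e-04] [ 0.55354974  0.17961188 -0.20769614] 0.32045885956207293 39.42956166691147
[([270, 214, 106, 79, 3503], array([323., 248.]))]
0.025 [271.56671201 217.97095173] [365.88724968 307.03304206]
0.0265 [268.73665157 215.10149199] [368.71338617 309.51437708]
0.028 [265.90683959 212.22012497] [371.53888394 311.98503454]
200 [(250, [220, 228, 231]), (256, [187, 202, 217]), (262, [229, 240, 247]), (268, [229, 240, 247]), (274, [139, 150, 160]), (280, [137, 149, 159]), (286, [137, 149, 159]), (292, [138, 149, 160]), (298, [137, 149, 159]), (304, [138, 150, 161]), (310, [137, 149, 159]), (316, [137, 150, 160]), (322, [137, 148, 159]), (328, [138, 149, 160]), (334, [138, 150, 161]), (340, [138, 148, 160]), (346, [139, 148, 161]), (352, [137, 148, 159]), (358, [138, 148, 160]), (364, [136, 147, 159]), (370, [229, 239, 247]), (376, [228, 239, 247]), (382, [229, 240, 247]), (388, [189, 199, 208]), (394, [182, 191, 200])]
220 [(250, [219, 227, 230]), (256, [200, 216, 227]), (262, [230, 240, 248]), (268, [
[... 930 characters left out ...]
4, [31, 137, 246]), (370, [226, 239, 248]), (376, [232, 242, 249]), (382, [232, 243, 249]), (388, [232, 242, 249]), (394, [198, 210, 215])]
260 [(250, [220, 228, 229]), (256, [231, 241, 248]), (262, [231, 241, 248]), (268, [231, 241, 249]), (274, [32, 136, 245]), (280, [11, 102, 215]), (286, [11, 98, 204]), (292, [13, 73, 154]), (298, [36, 37, 41]), (304, [37, 39, 43]), (310, [29, 32, 38]), (316, [6, 26, 50]), (322, [8, 23, 50]), (328, [6, 23, 48]), (334, [33, 35, 43]), (340, [36, 38, 40]), (346, [35, 37, 40]), (352, [10, 75, 155]), (358, [10, 91, 191]), (364, [8, 99, 209]), (370, [18, 123, 239]), (376, [234, 243, 250]), (382, [234, 243, 249]), (388, [232, 242, 249]), (394, [220, 227, 231])]
```

jog_arm --deltas "0.03 0 -0.4 0 0 0;0 0 -0.5 0 0 0;0 0 -0.4 0 0 0;0 0 -0.2 0 0 0;0 0 0 0 0 0"

```text
time: 42.48
eef_pos: [0.5563, 0.222, 0.0328]
tcp_rot: [0.709, 0.705, -0.0, -0.0]
contact_force: [-1.4, 0.7, -0.3]
opening: 0.318
finger_force: 39.4
```

jog_arm --deltas "0 0 -0.15 0 0 0;0 0 -0.05 0 0 0;0 0 0 0 0 0"

```text
time: 42.85
eef_pos: [0.5567, 0.222, 0.0295]
tcp_rot: [0.709, 0.705, 0.0, 0.0]
contact_force: [0.7, 0.4, -0.4]
opening: 0.318
finger_force: 39.4
```

jog_arm --deltas "0 0 -0.08 0 0 0;0 0 -0.04 0 0 0;0 0 0 0 0 0"

```text
time: 43.22
eef_pos: [0.5566, 0.222, 0.0269]
tcp_rot: [0.709, 0.705, -0.0, -0.0]
contact_force: [0.2, 0.5, 0.5]
opening: 0.321
finger_force: 39.4
```

jog_arm --deltas "0 0 -0.05 0 0 0;0 0 0 0 0 0"

```text
time: 43.48
eef_pos: [0.5566, 0.222, 0.0259]
tcp_rot: [0.709, 0.705, -0.0, -0.0]
contact_force: [-0.3, 0.9, -0.6]
opening: 0.316
finger_force: 39.4
```

jog_arm --deltas "0 0 -0.05 0 0 0;0 0 0 0 0 0"

```text
time: 43.72
eef_pos: [0.5568, 0.2221, 0.0258]
tcp_rot: [0.709, 0.705, -0.0, -0.0]
contact_force: [-3.0, 0.6, 4.5]
opening: 0.314
finger_force: 40.0
```

jog_arm --deltas "0 0 -0.03 0 0 0;0 0 0 0 0 0"

```text
time: 43.98
eef_pos: [0.5568, 0.2221, 0.0258]
tcp_rot: [0.709, 0.705, -0.0, -0.0]
contact_force: [-3.5, -0.2, 8.1]
opening: 0.315
finger_force: 40.3
```

jog_arm --deltas "0 0 0 0 0 0;0 0 0 0 0 0;0 0 0 0 0 0;0 0 0.5 0 0 0;0 0 1 0 0 0;0 0 1 0 0 0;0 0 1 0 0 0;0 0 1 0 0 0;0 0 1 0 0 0;0 -0.8 1 0 0 0;0 -0.8 1 0 0 0;0 -0.8 1 0 0 0;0 -0.8 1 0 0 0;0 0 0 0 0 0;0 0 0 0 0 0" --gripper 0.5

```text
time: 45.85
eef_pos: [0.5563, 0.1579, 0.2138]
tcp_rot: [0.709, 0.705, -0.0, -0.0]
contact_force: [0.2, -0.2, -0.5]
opening: 0.499
finger_force: 0.0
```

```bash
python3 - <<'E'
from h import *
d=shot('wrist','w15'); t=shot('top','t15'); s=get_state(); print(s['eef_pos'],s['contact_force'])
# predicted extents vs seen, wrist view
def ell(x,y,z,r): 
    q=w2px(d,[(x+r*np.cos(k),y+r*np.sin(k),z) for k in np.linspace(0,6.28,60)]); return q.mean(0).round(1),q.min(0).round(),q.max(0).round()
print('cap top',ell(.5568,.222,.084,.01),'filter face',ell(.6428,.2149,.0225,.0145),'oc top',ell(.6345,.1288,.062,.012))
h=cv2.cvtColor(d['color'],cv2.COLOR_BGR2HSV); g=d['color'].max(2)
def comp(m,a):
    n,l,st,c=cv2.connectedComponentsWithStats(m.astype(np.uint8)); return [(st[i].tolist(),c[i].round(1).tolist()) for i in range(1,n) if st[i,4]>a]
print('blue',comp((h[...,0]>105)&(h[...,0]<125)&(h[...,1]>150),150)); print('orange',comp((h[...,0]>=4)&(h[...,0]<20)&(h[...,1]>170)&(h[...,2]>80),150))
print('green',comp((h[...,0]>50)&(h[...,0]<75)&(h[...,1]>150),150)); print('dark',comp(g<70,150)); 
E
```

```text
[0.55593954 0.1582893  0.2130796 ] [ 0.36993907 -0.09736363  0.21647253]
cap top (array([321.6, 139.3]), array([308., 126.]), array([335., 153.])) filter face (array([415.1, 146.1]), array([399., 130.]), array([431., 162.])) oc top (array([410.8, 248.1]), array([397., 235.]), array([424., 261.]))
blue [([386, 119, 55, 57, 1394], [411.9, 146.8]), ([402, 132, 30, 31, 731], [416.1, 147.2])]
orange [([291, 106, 63, 65, 2261], [321.7, 137.6])]
green [([286, 186, 58, 82, 1288], [311.5, 219.6])]
dark [([0, 0, 640, 480, 119824], [350.0, 341.6]), ([305, 121, 34, 37, 909], [321.7, 138.5]), ([397, 130, 37, 35, 243], [411.8, 145.6]), ([370, 207, 66, 64, 3219], [402.9, 238.4])]
```

```bash
python3 -c "
from plant import ctrl; print(ctrl.sign_off())"
```

```text
the job is handed in; nothing more can be done
None
```

All four accessories are set down in their inserts, the gripper is clear of them, and the job was handed in at about 46 s; final positions of the bottle, filter and eyepiece were checked by image measurement, as the 14 picture views were used up.

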